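Jack a vial up under the sprung foot

ROBOT

A 6-joint arm with a two-finger parallel gripper is mounted at the origin on a cart in front of the work surface, level with it; the furniture and walls round the work are solid. World frame = base frame: x ahead of the robot, y to its left, z up, the work surface at z = 0. Lengths are in m, angles in rad, forces in N, time in s.
With the tool pointing down it reaches from about 0.3 to 0.875 m from the base axis. Payload 6.4 kg.
Tool frame: the origin (TCP) lies between the finger pads; the fingertips stand 19 mm ahead of it and the grasp point (between the pads) is the TCP; z points along the fingers, y is the direction in which the jaws open and shut (so a half turn about z gives the same grasp; the last joint's range is limited). The gripper opens to 85 mm and grips with 20 to 120 N. Pads are 22 mm wide; open, the fingers measure 114 mm over their backs; the gripper's body (76 mm by 85 mm) begins 54 mm behind the grasp point. The pads swing forward as they close: fully open they stand 13 mm farther back than shut.
Start: joints at [1.001, 0.181, 1.607, -0, 1.354, -0.206], TCP at [0.205, 0.537, 0.25] pointing down, gripper open.
Joint ranges: [-2.99, 2.99], [-0.89, 2.07], [0.3, 2.58], [-1.14, 4.28], [0, 2.63], [-3.12, 3.12]. Speed limits (rad/s): [2.57, 2.57, 3.01, 3.14, 3.14, 3.14].

INTERFACE

Orientations are given as a unit quaternion [w, x, y, z].
In Python, from bench import * gives the robot as it stands.
- The arm moves only by the tool apply_moves, never from a script. Its argument "moves" is a list that holds one entry, the list of rows, each a list of 7 numbers: the shift along the tool's x, y, z in cm, then the turn, a rotation vector about the tool's x, y, z in rad, then the opening, from 0 (shut) to 1 (fully open). A call has 1 to 8 rows; each row is the pose to reach, as a shift and turn from the pose commanded when the call began, along the tool's axes at that moment; what a row does not reach only later rows make up. A row lasts 1/10 s, in which the tool goes at most 50 mm and 8.59 degrees, less where a joint would pass 70% of its speed; a pose out of reach is approached as far as the arm can. A call with a gripper value outside its range is refused whole. The fingers move at their own pace and stop on an object; the grip force is fixed at half the most. Time passes only in rows, so rows that repeat a pose let the fingers close. It gives the time, the measured TCP pose, the force and the opening at its end, in the units of the state.
- get_obs(): the state, without advancing time (a new reading comes with each control period).
- camera(name): name is "scene" or "side" or "wrist"; returns the picture (400x640x3 uint8, red, green, blue); there is no depth.
- get_calibration(name): a dict with "vertical_fov" (degrees; the focal length in pixels is half the picture's height over the tangent of half this angle, whatever the lens; pixels are square), "cx", "cy" (the principal point, pixels), "R" (3x3) and "t" (3): a world point X has camera coordinates R X + t. Camera axes: x right, y down, z forward; pixel columns grow to the right and rows downward; lengths in m; the calibration is good to about 2 mm. A picture is of the moment at which its call begins: read the wrist's pose just before it. get_calibration takes no time and is no camera call; for the wrist camera it gives the pose at the moment of the call.
- hand_in(): hands the job in, once; it reports no verdict.
The state is a dict: "time_s": time; "q": joint angles; "dq": joint speeds; "joint_efforts": joint torques, N m; "eef_pos": TCP position; "eef_rot": TCP orientation; "wrist_force": force on the tool from outside, world axes, zero at the start; "torque": the same for the moment, N m; "opening": opening from 0.0 (shut) to 1.0 (fully open).
Only numpy, scipy, OpenCV 4.12 (cv2) and the standard library are available. Lean on these libraries where they do the work, as an engineer would, in place of code of your own. Each camera call takes 0.05 s, during which the arm holds its last target. There are 200 camera calls.

TASK

Stand the capped vial upright in the middle of the jack's lowered platform, under the sprung foot, and let it go. Then swing the ratchet lever back and forth so that the platform climbs notch by notch until the vial has pushed the foot about half-way up its travel (the top of the foot's stem about level with the gauge pin beside it); do not drive the foot to the top of its travel. Leave the flask, the dropper bottle and the sample pot where they stand.

Things in the scene. Friction and masses are not known exactly. Their poses are not given: they have to be found in the camera images.
- vial_mid (a point): Centre, half-way up, of the small capped vial: a plain upright cylinder 27 mm in diameter and 58 mm tall, clear glass, black cap, the only vial. It stands loose on the bench, beside the stand or farther left; its origin's z axis is its own axis.
- stand: The ratchet jack stand, fixed to the bench: grey base plate 180 x 140 x 12 mm, lifting screw 67 mm from its front edge, upright steel column (24 mm thick, 300 mm tall) at the back. Origin: on the bench on the screw's axis, also the axis of the wheel, lever and foot. x points from the screw to the column (90 mm behind it, away from the robot at yaw 0), z up.
- platform_top (a point): Centre of the upper face of the square aluminium platform, 84 x 84 mm, 75 mm above the bench when down; a 35 mm ring is marked round it. Axes as the stand's. The head's arm (26 mm wide, from the column to 13 mm in front of the axis, 37 mm above the resting foot's underside) overhangs it, so the vial goes in from the open front or left, the hand tilted about 35 to 50 degrees.
- foot_pad (a point): Centre of the underside of the sprung foot, a rubber disc 20 mm in diameter and 8 mm thick on a 9 mm stem, right above the platform's centre. At rest it is 98 to 112 mm above the lowered platform (the head is clamped at a different height each time).
- foot (a joint): How far the foot is pushed up against its spring, m: 0 at rest, 0.024 at the top of its travel, about 1 N at the start and 4 N at the top; 0.012 is half-way.
- stem_top (a point): Top of the foot's stem, which sticks out of the head's upper face by 3 mm at rest and rises with the foot; the fixed gauge pin 24 mm behind it is 15 mm tall, level with the stem at half travel.
- lever_grip (a point): Middle of the lever's upright black grip, a cylinder 20 mm in diameter and 56 mm tall (from 43 to 99 mm above the bench), 150 mm from the stand's axis on the lever's end. The point's x axis points from the stand's axis outward along the lever, z up. Nothing is above it.
- lever (a joint): Lever angle about the stand's upright axis, rad, 0 to 0.96 (stops at both ends); the lever lies on the stand's right (-y) side. At 0 it points 0.48 rad from the stand's -y towards -x (end nearest the robot); growing angles swing it away from the robot, anticlockwise from above, and drive the wheel (teeth 0.349 rad apart) once the pawl has caught a tooth. About 8 N at the grip; stays where left.
- platform (a joint): Height of the platform above its lowest place, m: 0 at the start, at most 0.078. It climbs 29 mm per rad of driving lever swing (10 mm a tooth) (too stiff to lift by hand) and does not come down when the lever swings back. A full swing there and back gives 20 mm (the first may differ); a part swing gives less.
- flask_mid (a point): Centre, half-way up, of the conical flask, 63 mm in diameter, 103 mm tall, standing loose; a bystander.
- dropper_mid (a point): Centre of the brown dropper bottle with a black cap, 33 mm in diameter, 85 mm tall, standing loose; a bystander.
- sample_pot_mid (a point): Centre of the white sample pot with a screw lid, 47 mm in diameter, 66 mm tall, standing loose behind on the left; a bystander.
There are look-alikes about, which are no part of the job. What is shaped like the part that bears vial_mid but blue, orange or red is not meant.

How it is judged:
On the way:
1. the vial stands upright in the middle of the platform, let go, while the platform is still down (horizontal distance between vial_mid and platform_top below 0.01 m and z of vial_mid in the frame of platform_top between 0.026 and 0.032 m and angle between vial_mid's own z axis and vertical below 0.1 rad and contact force between the fingers and vial below 0.1 N and value of joint platform below 0.004 m), for 0.2 s.
At the end, for the whole second after the job is handed in: The vial stands upright (within 6 degrees) on the platform, within 10 mm of its centre, at rest, and holds the foot pushed up by 6 to 18 mm of its 24 mm travel (value of joint foot between 0.006 and 0.018 m and horizontal distance between vial_mid and platform_top below 0.01 m and z of vial_mid in the frame of platform_top between 0.026 and 0.032 m and angle between vial_mid's own z axis and vertical below 0.1 rad and velocity of joint foot between -0.003 and 0.003 m/s); the robot touches nothing.
It fails at once if the foot is driven to within 2 mm of the top of its travel (value of joint foot above 0.022 m).
It fails at once if the flask is moved by more than 20 mm (distance of flask_mid from where it was at the start of the episode above 0.02 m).
It fails at once if the dropper bottle is moved by more than 20 mm (distance of dropper_mid from where it was at the start of the episode above 0.02 m).
It fails at once if the sample pot is moved by more than 20 mm (distance of sample_pot_mid from where it was at the start of the episode above 0.02 m).
It also fails if it takes over 72 s, if anything falls off the work surface, if the arm or the gripper's body presses on something with over 40 N, if the wrist force passes 120 N, or if a joint passes its speed limit or range.

## Working session

There is one attempt and no reset: what is moved stays moved. The work goes in short steps, Python scripts to look and compute and a tool call to move; the robot and the scene stay as the last step left them, time stands still between calls to the robot, and variables do not carry over. Pictures are saved under pics/ and viewed, about 8 in all and at most 12, crops included, and the job is handed in when it is done.

Besides the shell and the picture viewer there is one more tool, called by a JSON object that holds its "op" and its "data", one argument or row to a line. apply_moves: Moves the arm, as the interface text tells. Its arguments: {"type":"object","properties":{"moves":{"type":"array","items":{"type":"array","items":{"type":"array","items":{"type":"number"}}}}},"required":["moves"]}

```bash
mkdir -p pics; ls; python3 - <<'E'
from bench import *
import cv2,numpy as np
np.set_printoptions(precision=4,suppress=True)
for n in ["scene","side"]:
    cv2.imwrite(f"pics/{n}0.png",camera(n)[:,:,::-1])
    print(n,get_calibration(n))
print(get_obs())
E
```

```text
pics
scene {'vertical_fov': 56.0513383162064, 'cx': 320.9857788281644, 'cy': 201.786424310894, 'R': array([[ 0.4699, -0.8826, -0.0162],
       [-0.5277, -0.2661, -0.8066],
       [ 0.7076,  0.3876, -0.5908]]), 't': array([-0.2231,  0.4855,  0.4757])}
side {'vertical_fov': 56.316333410775094, 'cx': 323.51186836169256, 'cy': 200.90495335830863, 'R': array([[-0.9571, -0.2884,  0.0272],
       [-0.1273,  0.3344, -0.9338],
       [ 0.2602, -0.8972, -0.3568]]), 't': array([0.6311, 0.1939, 0.9282])}
{'time_s': 0.1, 'q': array([ 1.0007,  0.1815,  1.6079,  0.    ,  1.3538, -0.2063]), 'dq': array([-0.0007, -0.0037, -0.0005,  0.0009, -0.0005, -0.0002]), 'joint_efforts': array([  0.001 , -44.5882, -35.223 ,   0.    ,   0.0042,   0.    ]), 'eef_pos': array([0.2043, 0.537 , 0.2495]), 'eef_rot': array([-0.0003,  0.1809,  0.9835, -0.0007]), 'wrist_force': array([ 0.5646,  0.2595, -0.7918]), 'torque': array([-0.0719, -0.028 ,  0.0183]), 'opening': 0.997279840449908}
```

View pics/scene0.png

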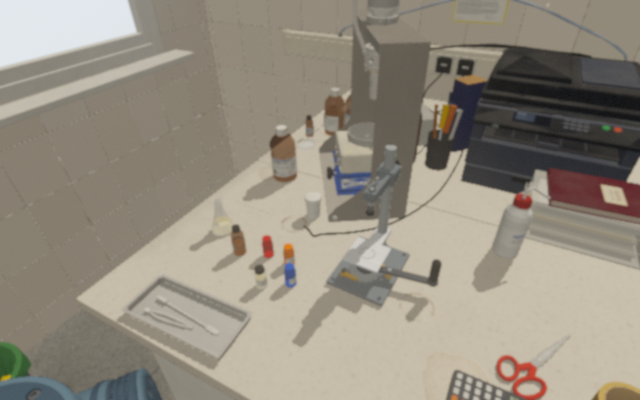

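View pics/side0.png

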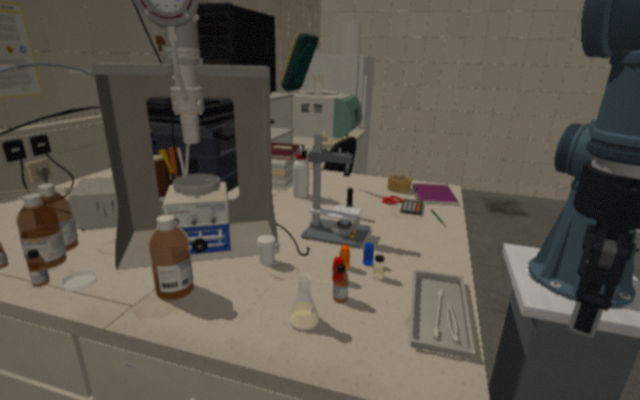

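The scene view shows the clear, black-capped vial at about (261,277). The blue, orange and red look-alikes and the brown dropper are near it, and the stand is at about (370,270) with the grip at (435,272). In the side view the vial is at (379,267) and the stand at (335,220). I'll enlarge both.

```bash
cat > h.py <<'E'
import numpy as np, cv2
np.set_printoptions(precision=4,suppress=True)
from bench import *
def K(c):
    f=200/np.tan(np.radians(c["vertical_fov"])/2); return f
def ray(c,uv):
    d=np.array([(uv[0]-c["cx"])/K(c),(uv[1]-c["cy"])/K(c),1.]); R=np.array(c["R"]); return -R.T@c["t"], R.T@d
def onplane(c,uv,z):
    o,d=ray(c,uv); return o+d*(z-o[2])/d[2]
def tri(c1,u1,c2,u2):
    o1,d1=ray(c1,u1);o2,d2=ray(c2,u2)
    s=np.linalg.lstsq(np.c_[d1,-d2],o2-o1,rcond=None)[0]
    a,b=o1+s[0]*d1,o2+s[1]*d2; return (a+b)/2,np.linalg.norm(a-b)
def proj(c,X):
    p=np.array(c["R"])@X+c["t"]; return p[:2]/p[2]*K(c)+[c["cx"],c["cy"]]
E
python3 - <<'E'
from h import *
a=cv2.imread("pics/scene0.png")[140:310,210:450];b=cv2.imread("pics/side0.png")[120:320,270:420]
a=cv2.resize(a,None,fx=3.3,fy=3.3,interpolation=cv2.INTER_CUBIC);b=cv2.resize(b,None,fx=3,fy=3,interpolation=cv2.INTER_CUBIC)
cv2.imwrite("pics/a.png",a);cv2.imwrite("pics/b.png",b)
s,d=get_calibration("scene"),get_calibration("side")
for n,u,v in [("vial",(261,277),(379,267)),("blue",(290,276),(368,253)),("orange",(289,254),(345,258)),("drop",(238,240),(340,285)),("pot",(314,206),(266,250))]: print(n,tri(s,u,d,v))
E
```

```text
vial (array([0.4742, 0.1543, 0.0278]), np.float64(0.0016637947632866796))
blue (array([0.5098, 0.0972, 0.028 ]), np.float64(0.0031256764051253304))
orange (array([0.5644, 0.1367, 0.0275]), np.float64(0.005456189604095322))
drop (array([0.5422, 0.2722, 0.0367]), np.float64(0.0031953599747319324))
pot (array([0.7618, 0.1745, 0.0313]), np.float64(0.0002862455717410554))
```

View pics/a.png

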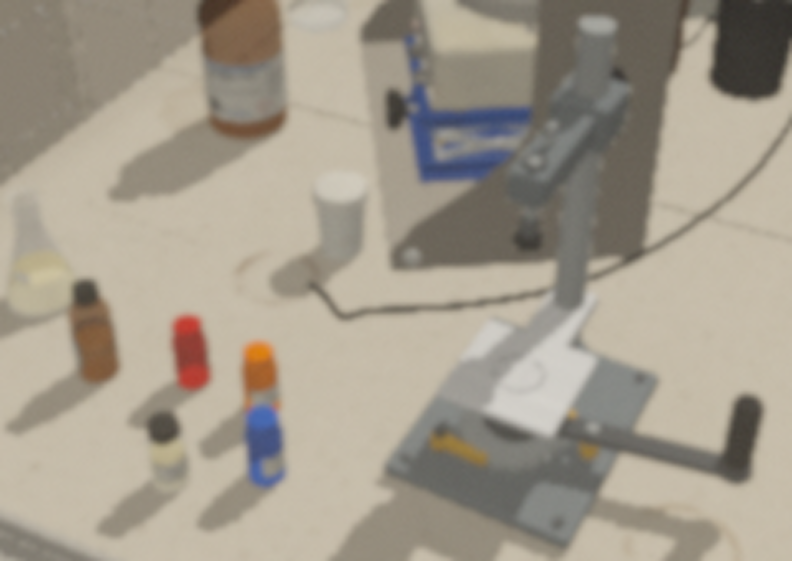

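View pics/b.png

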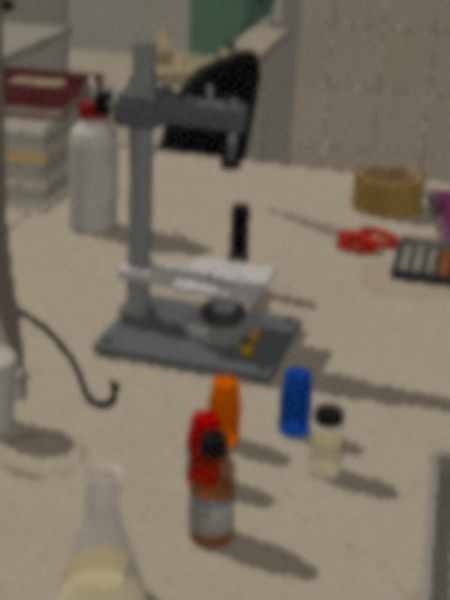

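```bash
python3 - <<'E'
from h import *
s,d=get_calibration("scene"),get_calibration("side")
A=lambda u,v:(210+u/3.3,140+v/3.3)
B=lambda u,v:(270+u/3,120+v/3)
print("ring",onplane(s,A(522,374),.075))
for n,p in [("L",(388,468)),("F",(567,543)),("R",(657,378))]: print("plate",n,onplane(s,A(*p),.012))
for n,p in [("L",(97,345)),("nearF",(272,375)),("F",(300,320))]: print("plate side",n,onplane(d,B(*p),.012))
print("coltop",onplane(s,A(597,24),.3),onplane(d,B(143,46),.3),tri(s,A(597,24),d,B(143,46)))
print("foot",tri(s,A(527,243),d,B(231,163)))
print("grip top",tri(s,A(745,402),d,B(240,207)),onplane(s,A(745,402),.099))
for n,p in [("l",(440,402)),("f",(553,435)),("b",(490,320))]: print("plat",n,onplane(s,A(*p),.075))
print("cap top vial",tri(s,A(163,420),d,B(329,411)),onplane(s,A(163,420),.058),onplane(d,B(329,411),.058))
print(proj(s,np.array([.61,-.03,.075])))
c=get_calibration("wrist");print(c);o=get_obs();print(o["eef_pos"], -np.array(c["R"]).T@c["t"])
E
```

```text
ring [ 0.6106 -0.0493  0.075 ]
plate L [0.5442 0.0195 0.012 ]
plate F [ 0.5405 -0.1134  0.012 ]
plate R [ 0.7147 -0.1191  0.012 ]
plate side L [0.717  0.0238 0.012 ]
plate side nearF [0.5433 0.0276 0.012 ]
plate side F [ 0.5402 -0.1023  0.012 ]
coltop [ 0.6991 -0.0494  0.3   ] [ 0.6874 -0.0099  0.3   ] (array([ 0.7009, -0.0482,  0.2952]), np.float64(0.006696309277820562))
foot (array([ 0.6089, -0.0464,  0.1886]), np.float64(0.0004180222223219496))
grip top (array([ 0.6296, -0.1924,  0.0958]), np.float64(0.00205086480273644)) [ 0.6277 -0.1927  0.099 ]
plat l [ 0.5613 -0.0109  0.075 ]
plat f [ 0.5677 -0.0883  0.075 ]
plat b [ 0.6515 -0.0079  0.075 ]
cap top vial (array([0.4752, 0.156 , 0.0565]), np.float64(0.0031616750647299996)) [0.4761 0.1553 0.058 ] [0.4735 0.1604 0.058 ]
[360.1511 250.7954]
{'vertical_fov': 62.13742920362345, 'cx': 324.98379758528955, 'cy': 199.21758665801656, 'R': array([[ 0.3553,  0.9348, -0.0015],
       [ 0.8862, -0.3363,  0.3186],
       [ 0.2973, -0.1145, -0.9479]]), 't': array([-0.5735, -0.0408,  0.38  ])}
[0.2043 0.537  0.2495] [0.1269 0.5659 0.3723]
```

```bash
cat >> h.py <<'E'
from scipy.spatial.transform import Rotation as Rn
def toolR(az,tilt):
    r=np.array([np.cos(az),np.sin(az),0]);u=np.array([0,0,1.])
    z=np.sin(tilt)*r-np.cos(tilt)*u; x=np.cos(tilt)*r+np.sin(tilt)*u
    return np.c_[x,np.cross(z,x),z]
def cur():
    o=get_obs();q=o["eef_rot"];return np.array(o["eef_pos"]),Rn.from_quat([q[1],q[2],q[3],q[0]]).as_matrix()
def plan(pos,az,tilt):
    p,R=cur(); print("shift cm",np.round(R.T@(np.array(pos)-p)*100,2),"rotv",np.round(Rn.from_matrix(R.T@toolR(az,tilt)).as_rotvec(),3))
E
python3 -c "
from h import *
plan([.40,.131,.25],.317,0)"
```

```text
shift cm [-32.73 -30.98  -0.01] rotv [-0.001  0.002  2.461]
```

{"op": "apply_moves", "data": {
  "moves": [
    [[-32.7,-31,0,0,0,2.46,0.6],[-32.7,-31,0,0,0,2.46,0.6],[-32.7,-31,0,0,0,2.46,0.6],[-32.7,-31,0,0,0,2.46,0.6],[-32.7,-31,0,0,0,2.46,0.6],[-32.7,-31,0,0,0,2.46,0.6],[-32.7,-31,0,0,0,2.46,0.6],[-32.7,-31,0,0,0,2.46,0.6]]
  ]
}}

```text
time_s: 0.9
eef_pos: [0.3781, 0.175, 0.2502]
eef_rot: [0.0, 0.707, 0.707, 0.0]
wrist_force: [1.0, -0.2, -0.6]
opening: 0.603
```

```bash
python3 -c "
from h import *
print(get_obs()['q'])
plan([.40,.131,.20],.317,.85)
plan([.40,.131,.25],.317,0)"
```

```text
[ 0.1469 -0.1949  1.9804  0.      1.3558  0.1458]
shift cm [-4.41  2.18  5.02] rotv [-0.531  0.733  1.174]
shift cm [-4.41  2.18  0.02] rotv [ 0.    -0.     1.255]
```

{"op": "apply_moves", "data": {
  "moves": [
    [[-4.4,2.2,5.0,-0.53,0.73,1.17,0.6],[-4.4,2.2,5.0,-0.53,0.73,1.17,0.6],[-4.4,2.2,5.0,-0.53,0.73,1.17,0.6],[-4.4,2.2,5.0,-0.53,0.73,1.17,0.6],[-4.4,2.2,5.0,-0.53,0.73,1.17,0.6],[-4.4,2.2,5.0,-0.53,0.73,1.17,0.6],[-4.4,2.2,5.0,-0.53,0.73,1.17,0.6],[-4.4,2.2,5.0,-0.53,0.73,1.17,0.6]]
  ]
}}

```text
time_s: 1.7
eef_pos: [0.4002, 0.1327, 0.2]
eef_rot: [-0.056, 0.899, 0.268, 0.342]
wrist_force: [0.5, 0.5, 0.2]
opening: 0.601
```

```bash
python3 -c "
from h import *
print(get_obs()['q'])
plan([.40,.131,.20],.317,.85)"
```

```text
[-0.328  -0.666   2.5286  0.6538  0.8477  0.3302]
shift cm [-0.09  0.13 -0.06] rotv [-0.103  0.137  0.223]
```

```bash
python3 -c "
from h import *
plan([.44,.145,.17],.317,.85)"
```

```text
shift cm [1.09 0.77 4.96] rotv [-0.103  0.137  0.223]
```

{"op": "apply_moves", "data": {
  "moves": [
    [[1.1,0.8,5.0,-0.1,0.14,0.22,0.6],[1.1,0.8,5.0,-0.1,0.14,0.22,0.6],[1.1,0.8,5.0,-0.1,0.14,0.22,0.6],[1.1,0.8,5.0,-0.1,0.14,0.22,0.6]]
  ]
}}

```text
time_s: 2.1
eef_pos: [0.4391, 0.1464, 0.1688]
eef_rot: [-0.067, 0.899, 0.15, 0.405]
wrist_force: [0.4, 0.4, 0.2]
opening: 0.597
```

```bash
python3 - <<'E'
from h import *
c=get_calibration("wrist")
cv2.imwrite("pics/w1.png",camera("wrist")[:,:,::-1])
o=get_obs();print(o['q'],o['eef_pos'])
print("vial mid/cap/base",[proj(c,np.array([.475,.156,z])) for z in (.029,.058,0)])
plan([.44,.145,.17],.317,.85)
E
```

```text
[-0.2036 -0.4392  2.5603  1.0358  0.4583  0.2092] [0.44   0.146  0.1698]
vial mid/cap/base [array([327.6945, 287.0974]), array([328.0122, 277.0173]), array([327.4286, 295.5321])]
shift cm [-0.    0.1  -0.04] rotv [-0.009  0.002  0.011]
```

View pics/w1.png

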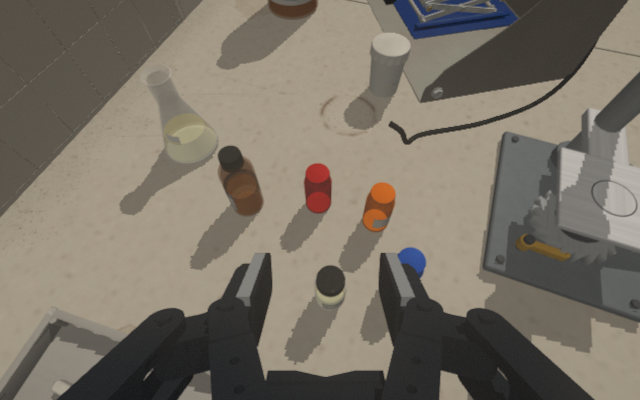

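```bash
python3 - <<'E'
from h import *
c=get_calibration("wrist")
v=onplane(c,(331,274.5),.058); print("vial",v)
print("ring",onplane(c,(614,197),.075))
plan([v[0],v[1],.034],.317,.85)
E
```

```text
vial [0.479 0.154 0.058]
ring [ 0.613  -0.0489  0.075 ]
shift cm [-7.57  0.48 11.94] rotv [-0.009  0.002  0.011]
```

{"op": "apply_moves", "data": {
  "moves": [
    [[-3.8,0.4,5.5,0,0,0,0.6],[-3.8,0.4,5.5,0,0,0,0.6],[-7.5,0.4,11.7,0,0,0,0.6],[-7.5,0.4,11.7,0,0,0,0.6],[-7.5,0.4,11.7,0,0,0,0.6],[-7.5,0.4,11.7,0,0,0,0.6]]
  ]
}}

```text
time_s: 2.75
eef_pos: [0.4806, 0.1555, 0.0459]
eef_rot: [-0.069, 0.896, 0.151, 0.411]
wrist_force: [0.7, 0.1, 0.9]
opening: 0.599
```

```bash
python3 - <<'E'
from h import *
c=get_calibration("wrist")
cv2.imwrite("pics/w2.png",camera("wrist")[200:,150:500,::-1])
o=get_obs();print(o['q'],o['eef_pos'],o['wrist_force'])
plan([.478,.155,.034],.317,.85)
E
```

```text
[-0.1427  0.2489  2.4512  2.3187  0.4861 -1.1355] [0.4767 0.1543 0.0374] [-2.0155  0.1315 -1.4942]
shift cm [-0.16 -0.02  0.33] rotv [-0.012  0.005  0.007]
```

View pics/w2.png

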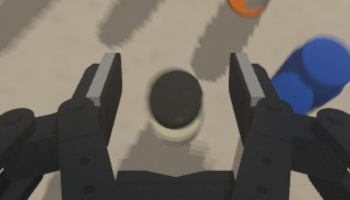

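The vial sits centred between the pads, with the cap at about crop (175,98). The blue look-alike is clear, outside the right finger. I'm closing the gripper.

{"op": "apply_moves", "data": {
  "moves": [
    [[-0.1,0,0.2,0,0,0,0.6],[-0.1,0,0.2,0,0,0,0.6],[-0.1,0,0.2,0,0,0,0.15],[-0.1,0,0.2,0,0,0,0.15],[-0.1,0,0.2,0,0,0,0.15],[-0.1,0,0.2,0,0,0,0.15],[-0.1,0,0.2,0,0,0,0.15],[-0.1,0,0.2,0,0,0,0.15]]
  ]
}}

```text
time_s: 3.6
eef_pos: [0.4802, 0.1562, 0.0455]
eef_rot: [-0.07, 0.896, 0.15, 0.411]
wrist_force: [-2.0, -0.7, 8.8]
opening: 0.281
```

```bash
python3 - <<'E'
from h import *
o=get_obs();print(o['q'],o['eef_pos'],o['wrist_force'],o['opening'])
p,R=cur();print("up 6cm",R.T@[0,0,6.0],R[:,2])
E
```

```text
[-0.1394  0.2299  2.4523  2.3117  0.4874 -1.1222] [0.4802 0.1562 0.0455] [-2.0317 -0.6932  8.8362] 0.28085817531145524
up 6cm [ 4.5505 -0.0114 -3.9106] [ 0.7166  0.2484 -0.6518]
```

```bash
python3 - <<'E'
from h import *
a=camera("wrist")[200:,150:500,::-1]; b=camera("scene")[200:325,180:380,::-1]
b=cv2.resize(b,None,fx=3,fy=3,interpolation=cv2.INTER_CUBIC)
im=np.zeros((a.shape[0]+b.shape[0],600,3),np.uint8);im[:200,:350]=a;im[200:]=b
cv2.imwrite("pics/w3.png",im)
o=get_obs();print(o)
E
```

```text
{'time_s': 3.7, 'q': array([-0.1394,  0.2299,  2.4524,  2.3117,  0.4874, -1.1222]), 'dq': array([ 0.0015, -0.0006,  0.0008,  0.0022, -0.0004,  0.001 ]), 'joint_efforts': array([ -0.2362, -22.5776, -12.6493,   0.4773,   1.805 ,  -0.0139]), 'eef_pos': array([0.4802, 0.1562, 0.0455]), 'eef_rot': array([-0.0698,  0.8964,  0.1498,  0.4114]), 'wrist_force': array([-1.8483, -0.1267,  9.6504]), 'torque': array([ 0.1867, -0.3312,  0.0269]), 'opening': 0.2797727471365932}
```

View pics/w3.png

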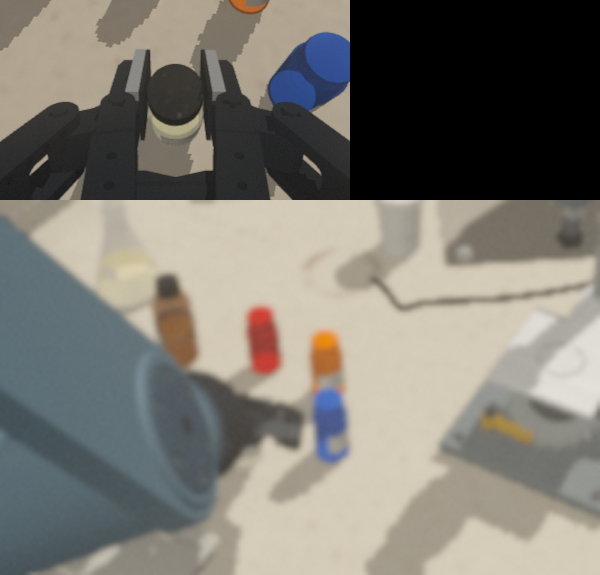

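{"op": "apply_moves", "data": {
  "moves": [
    [[1.5,0,-1.3,0,0,0,0.15],[3.0,0,-2.6,0,0,0,0.15],[4.5,0,-3.9,0,0,0,0.15],[6.0,0,-5.2,0,0,0,0.15],[7.5,0,-6.5,0,0,0,0.15],[9,0,-7.8,0,0,0,0.15],[9,0,-7.8,0,0,0,0.15],[9,0,-7.8,0,0,0,0.15]]
  ]
}}

```text
time_s: 4.5
eef_pos: [0.4789, 0.1557, 0.1629]
eef_rot: [-0.069, 0.897, 0.15, 0.41]
wrist_force: [0.2, -0.2, -1.1]
opening: 0.28
```

```bash
python3 - <<'E'
from h import *
a=camera("wrist")[200:,150:500,::-1]
cv2.imwrite("pics/w4.png",a)
o=get_obs();print(o['q'],o['eef_pos'],o['wrist_force'],o['opening'])
p,R=cur();print(R)
for az in (-.0,-.08,.3): plan([.50,-.03,.16],az,.85)
E
```

```text
[-0.1404 -0.2464  2.4684  1.249   0.3718  0.0226] [0.4784 0.1558 0.1618] [ 0.019  -0.375  -1.0915] 0.28429804659427543
[[ 0.6211  0.3253  0.713 ]
 [ 0.2114 -0.9456  0.2473]
 [ 0.7547 -0.0028 -0.6561]]
shift cm [-2.72 18.27 -2.94] rotv [-0.251 -0.005  0.216]
shift cm [-2.72 18.27 -2.94] rotv [-0.312 -0.005  0.269]
shift cm [-2.72 18.27 -2.94] rotv [-0.025 -0.005  0.019]
```

View pics/w4.png

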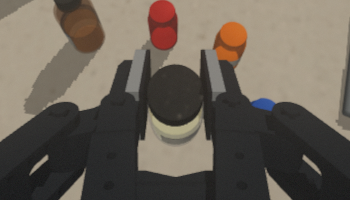

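```bash
python3 - <<'E'
from h import *
c=get_calibration("wrist");p,R=cur()
t=onplane(c,(325,292),p[2]+.0125);print("cap top",t, "rel tool",R.T@(t-p), R.T@(np.array([.478,.155,p[2]+.0125])-p))
plan([.515,-.045,.15],0.0,.855)
E
```

```text
cap top [0.4726 0.1536 0.1743] rel tool [ 0.0054  0.0001 -0.0128] [ 0.009   0.0006 -0.0086]
shift cm [-2.86 20.18 -1.58] rotv [-0.252  0.     0.215]
```

{"op": "apply_moves", "data": {
  "moves": [
    [[-2.9,20.2,-1.6,-0.252,0,0.215,0.15],[-2.9,20.2,-1.6,-0.252,0,0.215,0.15],[-2.9,20.2,-1.6,-0.252,0,0.215,0.15],[-2.9,20.2,-1.6,-0.252,0,0.215,0.15],[-2.9,20.2,-1.6,-0.252,0,0.215,0.15],[-2.9,20.2,-1.6,-0.252,0,0.215,0.15],[-2.9,20.2,-1.6,-0.252,0,0.215,0.15],[-2.9,20.2,-1.6,-0.252,0,0.215,0.15]]
  ]
}}

```text
time_s: 5.35
eef_pos: [0.5141, -0.0432, 0.1485]
eef_rot: [-0.001, 0.911, 0.001, 0.413]
wrist_force: [-0.2, 0.2, -0.1]
opening: 0.278
```

```bash
python3 - <<'E'
from h import *
c=get_calibration("wrist")
a=camera("wrist")[:,:,::-1]
b=cv2.resize(camera("side")[120:220,280:400,::-1],None,fx=4,fy=4,interpolation=cv2.INTER_CUBIC)
im=np.zeros((600,800,3),np.uint8);im[:300,:480]=cv2.resize(a,(480,300),interpolation=cv2.INTER_AREA);im[:]=0
im[:280,:480]=a[80:360,100:580];im[200:,:0]=0
im[280:600,:384]=cv2.resize(b,(384,320));cv2.imwrite("pics/w5.png",im)
o=get_obs();print(o['q'],o['eef_pos'],o['wrist_force'],o['opening'])
print("proj axis z=.075,.187",[proj(c,np.array([.611,-.0485,z])) for z in(.075,.187)])
plan([.515,-.045,.15],0.0,.855)
E
```

```text
[-0.5668 -0.155   2.435   1.3607  0.4285 -0.1687] [ 0.5144 -0.0433  0.1491] [ 0.1469 -0.0616 -0.699 ] 0.28015454075584934
proj axis z=.075,.187 [array([331.8462, 186.8255]), array([335.8329,  61.2739])]
shift cm [ 0.11  0.17 -0.02] rotv [-0.002  0.002  0.002]
```

View pics/w5.png

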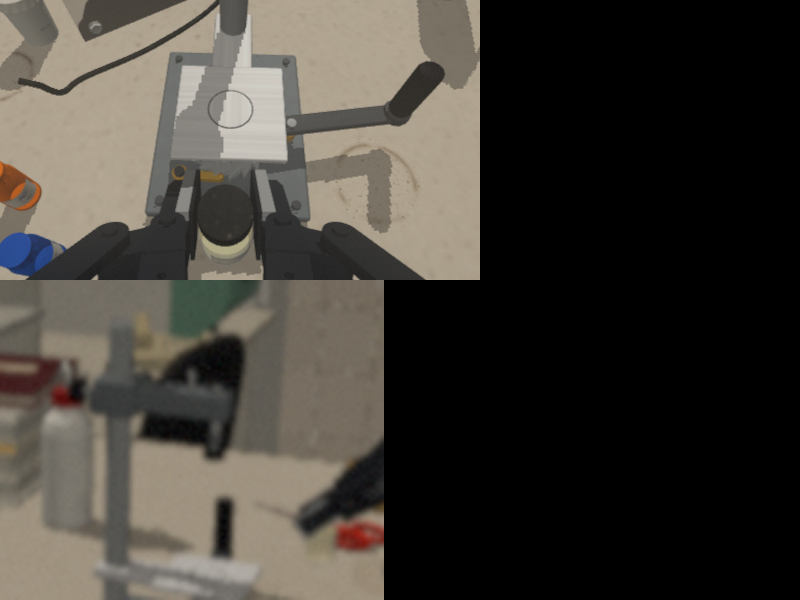

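```bash
python3 - <<'E'
from h import *
c=get_calibration("wrist");p,R=cur()
r=onplane(c,(331,189),.075)
for h in (.0125,.0165): 
  t=onplane(c,(325.5,292.5),p[2]+h);print("ring",r,"cap",t,"cap-tcp",t-p,"need TCP",p+r-t)
cc=-np.array(c["R"]).T@c["t"];print("cam",cc-p)
for x,z in ((.56,.132),(.612,.132)): plan([x,-.0485,z],0,.855)
E
```

```text
ring [ 0.6099 -0.048   0.075 ] cap [ 0.5082 -0.0439  0.1616] cap-tcp [-0.0062 -0.0006  0.0125] need TCP [ 0.616  -0.0473  0.0625]
ring [ 0.6099 -0.048   0.075 ] cap [ 0.5072 -0.0439  0.1656] cap-tcp [-0.0072 -0.0006  0.0165] need TCP [ 0.6171 -0.0473  0.0585]
cam [-0.0399 -0.0006  0.1423]
shift cm [1.71 0.53 4.55] rotv [-0.002  0.002  0.002]
shift cm [5.14 0.55 8.47] rotv [-0.002  0.002  0.002]
```

{"op": "apply_moves", "data": {
  "moves": [
    [[0.6,0.1,1.2,0,0,0,0.15],[1.2,0.2,2.4,0,0,0,0.15],[1.8,0.3,3.5,0,0,0,0.15],[2.4,0.4,4.6,0,0,0,0.15],[3.0,0.4,5.7,0,0,0,0.15],[3.7,0.4,6.8,0,0,0,0.15],[3.7,0.4,6.8,0,0,0,0.15]]
  ]
}}

```text
time_s: 6.15
eef_pos: [0.5913, -0.048, 0.1328]
eef_rot: [-0.0, 0.91, 0.001, 0.414]
wrist_force: [0.5, -0.8, -0.8]
opening: 0.276
```

```bash
python3 - <<'E'
from h import *
o=get_obs();print(o['q'],o['eef_pos'],o['wrist_force'],o['opening'])
plan([.6145,-.0473,.132],0,.855);plan([.6145,-.0473,.122],0,.855)
E
```

```text
[-0.4573  0.0909  2.2509  1.5684  0.3409 -0.3126] [ 0.5913 -0.048   0.1328] [ 0.4923 -0.7727 -0.7849] 0.2763473173641561
shift cm [ 1.46 -0.06  1.8 ] rotv [-0.002  0.001  0.002]
shift cm [ 0.71 -0.06  2.46] rotv [-0.002  0.001  0.002]
```

{"op": "apply_moves", "data": {
  "moves": [
    [[0.4,0,0.5,0,0,0,0.15],[0.8,0,1.0,0,0,0,0.15],[1.2,0,1.4,0,0,0,0.15],[1.5,0,1.8,0,0,0,0.15],[1.1,0,2.1,0,0,0,0.15],[0.8,0,2.4,0,0,0,0.15],[0.8,0,2.4,0,0,0,0.15]]
  ]
}}

```text
time_s: 6.85
eef_pos: [0.6135, -0.0495, 0.1222]
eef_rot: [0.0, 0.911, -0.0, 0.413]
wrist_force: [-0.4, 1.0, -1.1]
opening: 0.282
```

```bash
python3 - <<'E'
from h import *
c=get_calibration("wrist")
a=camera("wrist")[:,:,::-1]
b=cv2.resize(camera("side")[120:220,280:400,::-1],(480,400),interpolation=cv2.INTER_CUBIC)
im=np.zeros((600,800,3),np.uint8)
im[:200,:480]=a[160:360,100:580]
im[200:,:480]=b;cv2.imwrite("pics/w6.png",im[:,:480])
o=get_obs();print(o['q'],o['eef_pos'],o['wrist_force'],o['opening'])
plan([.6145,-.0473,.120],0,.855)
E
```

```text
[-0.4329  0.1637  2.1971  1.6424  0.322  -0.3705] [ 0.6137 -0.0496  0.1228] [-0.4336 -0.7541 -0.3249] 0.2801768636210018
shift cm [-0.16 -0.23  0.25] rotv [ 0.     0.002 -0.   ]
```

View pics/w6.png

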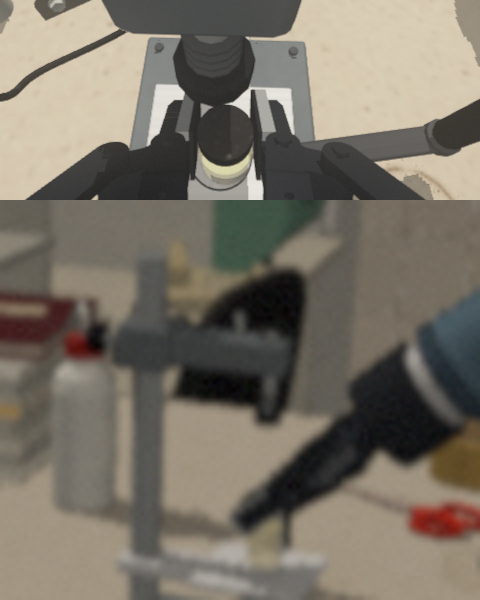

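The wrist view shows the vial standing inside the ring, with the ring's near arc at crop (222,188). The foot is above and clear. I'm lowering the last 2 to 3 mm and releasing.

{"op": "apply_moves", "data": {
  "moves": [
    [[-0.05,-0.2,0.15,0,0,0,0.15],[-0.1,-0.2,0.27,0,0,0,0.15],[-0.1,-0.2,0.27,0,0,0,0.15],[-0.15,-0.2,0.32,0,0,0,0.15]]
  ]
}}

```text
time_s: 7.35
eef_pos: [0.6158, -0.0475, 0.1205]
eef_rot: [0.0, 0.91, 0.0, 0.415]
wrist_force: [-2.6, 1.9, 7.5]
opening: 0.285
```

```bash
python3 - <<'E'
from h import *
o=get_obs();print(o['eef_pos'],o['wrist_force'],o['torque'],o['opening'])
E
```

```text
[ 0.6158 -0.0475  0.1205] [-2.617   1.8823  7.5349] [ 0.1221 -0.2108  0.0998] 0.2854855480057973
```

Contact at 7.5 N, at exactly the expected height. I'm opening the gripper.

{"op": "apply_moves", "data": {
  "moves": [
    [[0,0,0,0,0,0,0.35],[0,0,0,0,0,0,0.45],[0,0,0,0,0,0,0.55],[0,0,0,0,0,0,0.55],[0,0,0,0,0,0,0.55]]
  ]
}}

```text
time_s: 7.85
eef_pos: [0.615, -0.0475, 0.1195]
eef_rot: [0.0, 0.91, -0.0, 0.414]
wrist_force: [-0.6, -0.5, -0.4]
opening: 0.548
```

```bash
python3 - <<'E'
from h import *
c=get_calibration("wrist")
a=camera("wrist")[:,:,::-1]
cv2.imwrite("pics/w7.png",cv2.resize(a[220:370,220:430],None,fx=3,fy=3,interpolation=cv2.INTER_CUBIC))
o=get_obs();print(o['eef_pos'],o['wrist_force'],o['opening'])
for x,y in ((.610,-.048),(.607,-.048)): print([(proj(c,np.array([x,y,z]))-[220,220])*3 for z in (.075,.133)], (proj(c,np.array([x-.0175,y,.075]))-[220,220])*3)
E
```

```text
[ 0.615  -0.0475  0.1195] [-0.4797  0.0972  0.0157] 0.5452080192482911
[array([315.4733, 293.5621]), array([315.7364, 205.9197])] [315.4688 400.4988]
[array([315.4726, 311.1388]), array([315.7385, 229.3699])] [315.468  419.9546]
```

View pics/w7.png

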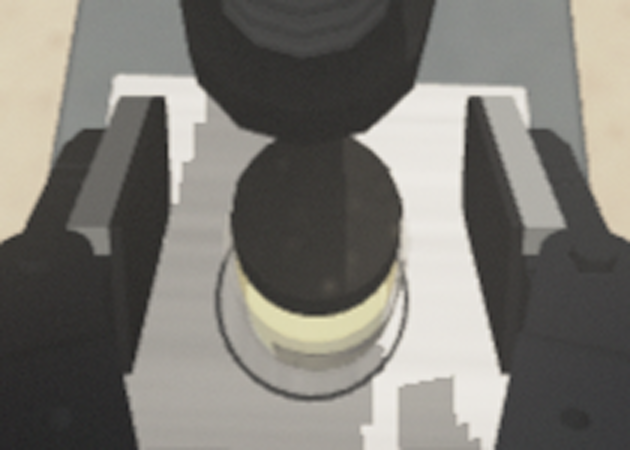

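The vial is standing free inside the ring. The ring centre is at crop (312,~294), the cap centre x is about 317, and it's clear of both pads. I'm retracting now.

{"op": "apply_moves", "data": {
  "moves": [
    [[0,0,-1.5,0,0,0,0.55],[0,0,-3,0,0,0,0.55],[0,0,-5,0,0,0,0.55],[0,0,-7.5,0,0,0,0.55],[0,0,-10,0,0,0,0.55],[0,0,-10,0,0,0,0.55]]
  ]
}}

```text
time_s: 8.5
eef_pos: [0.5394, -0.0477, 0.1874]
eef_rot: [0.001, 0.91, 0.0, 0.415]
wrist_force: [-0.5, -0.5, 0.4]
opening: 0.551
```

```bash
python3 - <<'E'
from h import *
o=get_obs();print(o['q'],o['eef_pos'],o['wrist_force'],o['opening'])
np.save("side_a.npy",camera("side"));np.save("scene_a.npy",camera("scene"));np.save("wrist_a.npy",camera("wrist"))
plan([.48,-.18,.24],np.pi/2,0)
E
```

```text
[-0.5311 -0.1936  2.3601  1.1371  0.4333  0.1028] [ 0.5394 -0.0477  0.1874] [-0.521  -0.4687  0.3751] 0.550817728302758
shift cm [ 0.16 13.23 -8.11] rotv [ 0.667 -0.666 -1.466]
```

{"op": "apply_moves", "data": {
  "moves": [
    [[0.2,13.2,-8.1,0.667,-0.666,-1.466,0.4],[0.2,13.2,-8.1,0.667,-0.666,-1.466,0.4],[0.2,13.2,-8.1,0.667,-0.666,-1.466,0.4],[0.2,13.2,-8.1,0.667,-0.666,-1.466,0.4],[0.2,13.2,-8.1,0.667,-0.666,-1.466,0.4],[0.2,13.2,-8.1,0.667,-0.666,-1.466,0.4],[0.2,13.2,-8.1,0.667,-0.666,-1.466,0.4],[0.2,13.2,-8.1,0.667,-0.666,-1.466,0.4]]
  ]
}}

```text
time_s: 9.45
eef_pos: [0.4809, -0.1796, 0.2389]
eef_rot: [-0.001, 0.841, 0.521, 0.147]
wrist_force: [0.1, -0.9, -0.7]
opening: 0.404
```

```bash
python3 - <<'E'
from h import *
o=get_obs();print(o['q'],o['eef_pos'],o['wrist_force'],o['opening'])
plan([.58,-.19,.2],np.pi/2,0)
E
```

```text
[-0.7627 -0.0449  1.8977  0.3038  1.2306 -0.3941] [ 0.4809 -0.1796  0.2389] [ 0.1147 -0.9475 -0.6848] 0.40384069842192427
shift cm [2.24 8.57 6.  ] rotv [ 0.208 -0.212 -0.459]
```

{"op": "apply_moves", "data": {
  "moves": [
    [[2.2,8.6,6.0,0.208,-0.212,-0.459,0.4],[2.2,8.6,6.0,0.208,-0.212,-0.459,0.4],[2.2,8.6,6.0,0.208,-0.212,-0.459,0.4],[2.2,8.6,6.0,0.208,-0.212,-0.459,0.4],[2.2,8.6,6.0,0.208,-0.212,-0.459,0.4]]
  ]
}}

```text
time_s: 9.95
eef_pos: [0.5806, -0.1888, 0.1982]
eef_rot: [-0.001, 0.707, 0.707, 0.001]
wrist_force: [0.4, 0.7, -0.4]
opening: 0.4
```

```bash
python3 - <<'E'
from h import *
o=get_obs();print(o['q'],o['eef_pos'],o['wrist_force'],o['opening'])
c=get_calibration("wrist");im=camera("wrist")
g=proj(c,np.array([.629,-.192,.099]));print("pred grip top",g,proj(c,np.array([.629,-.192,.043])))
m=(im.max(2)<60).astype(np.uint8)
n,l,st,ce=cv2.connectedComponentsWithStats(m)
for i in range(1,n):
    if st[i,4]>150: print(st[i],ce[i])
cv2.imwrite("pics/w8.png",im[:,:,::-1])
E
```

```text
[-0.5098  0.3081  1.561   0.0027  1.2745 -0.5097] [ 0.5806 -0.1888  0.1982] [ 0.4347  0.6984 -0.37  ] 0.39950454024760307
pred grip top [393.6997 213.1574] [381.1585 190.418 ]
[492   0  51  16 474] [511.4198   5.3692]
[604   0  36  28 334] [623.8084  11.6737]
[371 185  35  43 957] [387.7346 206.5528]
[   66   251   518   149 33050] [322.9665 352.6928]
```

{"op": "apply_moves", "data": {
  "moves": [
    [[-0.5,4.85,0,0,0,0,0.4],[-0.5,4.85,3,0,0,0,0.4],[-0.5,4.85,6,0,0,0,0.4],[-0.5,4.85,9,0,0,0,0.4],[-0.5,4.85,11.5,0,0,0,0.4],[-0.5,4.85,11.5,0,0,0,0.3],[-0.5,4.85,11.5,0,0,0,0.3]]
  ]
}}

```text
time_s: 10.7
eef_pos: [0.6277, -0.1965, 0.0866]
eef_rot: [0.001, 0.71, 0.704, 0.001]
wrist_force: [0.3, 0.5, 0.1]
opening: 0.3
```

```bash
python3 - <<'E'
from h import *
o=get_obs();print(o['q'],o['eef_pos'],o['wrist_force'],o['opening'])
E
```

```text
[-0.4845  0.5334  1.4956  0.0026  1.1107 -0.4778] [ 0.6277 -0.1965  0.0866] [0.344  0.4744 0.1234] 0.3000581965730865
```

{"op": "apply_moves", "data": {
  "moves": [
    [[-0.1,-0.9,0.3,0,0,0,0.3],[-0.15,-1.8,0.3,0,0,0,0.3],[0,-3.6,0.3,0,0,0,0.3],[0.3,-5.3,0.3,0,0,0,0.3],[0.8,-7.0,0.3,0,0,0,0.3],[1.4,-8.4,0.3,0,0,0,0.3],[1.4,-8.4,0.3,0,0,0,0.3]]
  ]
}}

```text
time_s: 11.4
eef_pos: [0.5425, -0.1811, 0.0841]
eef_rot: [0.001, 0.709, 0.705, 0.001]
wrist_force: [-1.1, -0.6, -0.1]
opening: 0.298
```

```bash
python3 - <<'E'
from h import *
o=get_obs();print(o['eef_pos'],o['wrist_force'],o['opening'])
E
```

```text
[ 0.5425 -0.1811  0.0841] [-1.1359 -0.5762 -0.0791] 0.2979729857592011
```

{"op": "apply_moves", "data": {
  "moves": [
    [[-0.7,1.5,0,0,0,0,0.3],[-1.25,3.2,0,0,0,0,0.3],[-1.6,4.95,0,0,0,0,0.3],[-1.7,6.75,0,0,0,0,0.3],[-1.6,8.55,0,0,0,0,0.3],[-1.25,10.3,0,0,0,0,0.3],[-0.7,12.0,0,0,0,0,0.3],[-0.1,13.4,0,0,0,0,0.3]]
  ]
}}

```text
time_s: 12.2
eef_pos: [0.6776, -0.1853, 0.0838]
eef_rot: [0.001, 0.709, 0.705, -0.001]
wrist_force: [-6.7, -3.8, 0.3]
opening: 0.299
```

```bash
python3 - <<'E'
from h import *
o=get_obs();print(o['eef_pos'],o['wrist_force'],o['opening'])
s,d=get_calibration("scene"),get_calibration("side")
a,b=np.load("side_a.npy"),camera("side");np.save("side_b.npy",b)
A=np.float32(cv2.cvtColor(a,6));B=np.float32(cv2.cvtColor(b,6))
P=np.array([.61,-.048,.133])
print("px per 10mm",proj(d,P+[0,0,.01])-proj(d,P))
# vial patch tracking
def track(A,B,p,w=7,h=11):
    x,y=np.int32(p);T=A[y-h:y+h,x-w:x+w]
    S=B[y-h-30:y+h+8,x-w-4:x+w+4];r=cv2.matchTemplate(S,T,cv2.TM_CCOEFF_NORMED)
    _,v,_,(i,j)=cv2.minMaxLoc(r);c=r[max(j-1,0):j+2,i]
    sub=0 if len(c)<3 else (c[0]-c[2])/2/(c[0]-2*c[1]+c[2]);return i-4,j-30+sub,v
print("vial",track(A,B,proj(d,P-[0,0,.02])),"foot",track(A,B,proj(d,np.array([.61,-.048,.195])),6,6))
E
```

```text
[ 0.6776 -0.1853  0.0838] [-6.7195 -3.8428  0.3161] 0.2986648084272415
px per 10mm [ 0.1679 -3.2613]
vial (-3, np.float32(-6.9966006), 0.35779955983161926) foot (4, np.float32(3.4389555), 0.7144742608070374)
```

{"op": "apply_moves", "data": {
  "moves": [
    [[-0.3,-1.5,0,0,0,0,0.3],[-0.85,-3.1,0,0,0,0,0.3],[-1.15,-4.9,0,0,0,0,0.3],[-1.25,-6.75,0,0,0,0,0.3],[-1.15,-8.55,0,0,0,0,0.3],[-0.85,-10.3,0,0,0,0,0.3],[-0.3,-12.0,0,0,0,0,0.3],[0.3,-13.5,0,0,0,0,0.3]]
  ]
}}

```text
time_s: 13.05
eef_pos: [0.5433, -0.1804, 0.0843]
eef_rot: [0.002, 0.709, 0.705, 0.001]
wrist_force: [1.0, -0.4, -0.5]
opening: 0.302
```

{"op": "apply_moves", "data": {
  "moves": [
    [[0,0,0,0,0,0,0.3]]
  ]
}}

```text
time_s: 13.15
eef_pos: [0.5422, -0.1793, 0.0838]
eef_rot: [0.001, 0.709, 0.705, 0.001]
wrist_force: [-0.2, -0.2, -0.7]
opening: 0.296
```

{"op": "apply_moves", "data": {
  "moves": [
    [[-0.7,1.5,0,0,0,0,0.3],[-1.25,3.2,0,0,0,0,0.3],[-1.6,4.95,0,0,0,0,0.3],[-1.7,6.75,0,0,0,0,0.3],[-1.6,8.55,0,0,0,0,0.3],[-1.25,10.3,0,0,0,0,0.3],[-0.7,12.0,0,0,0,0,0.3],[-0.1,13.4,0,0,0,0,0.3]]
  ]
}}

```text
time_s: 13.95
eef_pos: [0.6772, -0.1834, 0.0834]
eef_rot: [0.001, 0.709, 0.705, -0.001]
wrist_force: [-6.5, -5.6, -0.2]
opening: 0.302
```

```bash
python3 - <<'E'
from h import *
o=get_obs();print(o['q'],o['eef_pos'],o['wrist_force'],o['opening'])
np.save("side_c.npy",camera("side"))
E
```

```text
[-0.4323  0.6222  1.3647 -0.002   1.1537 -0.425 ] [ 0.6772 -0.1834  0.0834] [-6.4606 -5.6064 -0.169 ] 0.3018484577443787
```

{"op": "apply_moves", "data": {
  "moves": [
    [[-0.3,-1.5,0,0,0,0,0.3],[-0.85,-3.1,0,0,0,0,0.3],[-1.15,-4.9,0,0,0,0,0.3],[-1.25,-6.75,0,0,0,0,0.3],[-1.15,-8.55,0,0,0,0,0.3],[-0.85,-10.3,0,0,0,0,0.3],[-0.3,-12.0,0,0,0,0,0.3],[0.2,-13.5,0,0,0,0,0.3]]
  ]
}}

```text
time_s: 14.8
eef_pos: [0.5429, -0.1793, 0.0841]
eef_rot: [0.002, 0.709, 0.705, 0.001]
wrist_force: [1.9, 0.6, -0.1]
opening: 0.301
```

```bash
python3 - <<'E'
from h import *
o=get_obs();print(o['eef_pos'],o['wrist_force'])
d=get_calibration("side");b=camera("side");np.save("side_d.npy",b);a=np.load("side_a.npy")
for z in (.075,.133,.187,.195,.227): print(z,proj(d,np.array([.61,-.048,z])))
u=int(round(proj(d,np.array([.61,-.048,.16]))[0]))
for n,i in (("a",a),("d",b)): print(n,u,np.c_[np.arange(150,222),i[150:222,u-2:u+3].mean((1,2))].astype(int).tolist())
E
```

```text
[ 0.5429 -0.1793  0.0841] [ 1.9079  0.5507 -0.0979]
0.075 [344.8954 211.1222]
0.133 [345.848  192.6227]
0.187 [346.7682 174.7517]
0.195 [346.9074 172.0489]
0.227 [347.4717 161.0907]
a 346 [[150, 14], [151, 23], [152, 40], [153, 60], [154, 71], [155, 73], [156, 70], [157, 64], [158, 59], [159, 58], [160, 57], [161, 58], [162, 56], [163, 53], [164, 53], [165, 55], [166, 56], [167, 52], [168, 49], [169, 44], [170, 43], [171, 45], [172, 46], [173, 41], [174, 37], [175, 62], [176, 101], [177, 129], [178, 142], [179, 144], [180, 143], [181, 145], [182, 145], [183, 146], [184, 146], [185, 145], [186, 143], [187, 137], [188, 126], [189, 114], [190, 107], [191, 99], [192, 78], [193, 51], [194, 28], [195, 22], [196, 35], [197, 67], [198, 99], [199, 117], [200, 124], [201, 128], [202, 129], [203, 124], [204, 119], [205, 116], [206, 117], [207, 122], [208, 126], [209, 133], [210, 136], [211, 133], [212, 122], [213, 109], [214, 104], [215, 108], [216, 113], [217, 119], [218, 118], [219, 105], [220, 91], [221, 81]]
d 346 [[150, 16], [151, 22], [152, 40], [153, 61], [154, 70], [155, 75], [156, 71], [157, 64], [158, 61], [159, 59], [160, 59], [161, 57], [162, 56], [163, 53], [164, 53], [165, 55], [166, 57], [167, 54], [168, 48], [169, 43], [170, 41], [171, 44], [172, 46], [173, 41], [174, 39], [175, 63], [176, 101], [177, 128], [178, 132], [179, 108], [180, 69], [181, 38], [182, 28], [183, 45], [184, 82], [185, 117], [186, 134], [187, 137], [188, 136], [189, 133], [190, 128], [191, 123], [192, 120], [193, 121], [194, 123], [195, 127], [196, 132], [197, 137], [198, 137], [199, 129], [200, 116], [201, 107], [202, 107], [203, 110], [204, 111], [205, 109], [206, 95], [207, 76], [208, 64], [209, 62], [210, 65], [211, 67], [212, 67], [213, 69], [214, 69], [215, 66], [216, 69], [217, 76], [218, 83], [219, 83], [220, 83], [221, 81]]
```

{"op": "apply_moves", "data": {
  "moves": [
    [[-0.7,1.5,0,0,0,0,0.3],[-1.25,3.2,0,0,0,0,0.3],[-1.6,4.95,0,0,0,0,0.3],[-1.7,6.75,0,0,0,0,0.3],[-1.6,8.55,0,0,0,0,0.3],[-1.25,10.3,0,0,0,0,0.3],[-0.7,12.0,0,0,0,0,0.3],[-0.1,13.4,0,0,0,0,0.3]]
  ]
}}

```text
time_s: 15.65
eef_pos: [0.6763, -0.1823, 0.0833]
eef_rot: [0.001, 0.709, 0.705, -0.001]
wrist_force: [-7.6, -4.7, 1.2]
opening: 0.299
```

{"op": "apply_moves", "data": {
  "moves": [
    [[-0.3,-1.5,0,0,0,0,0.3],[-0.85,-3.1,0,0,0,0,0.3],[-1.15,-4.9,0,0,0,0,0.3],[-1.25,-6.75,0,0,0,0,0.3],[-1.25,-6.75,0,0,0,0,0.3]]
  ]
}}

```text
time_s: 16.15
eef_pos: [0.608, -0.1931, 0.0835]
eef_rot: [0.001, 0.71, 0.705, 0.001]
wrist_force: [0.1, 0.1, 0.5]
opening: 0.297
```

```bash
python3 - <<'E'
from h import *
o=get_obs();print(o['eef_pos'],o['wrist_force'])
d=get_calibration("side");b=camera("side");np.save("side_e.npy",b);a=np.load("side_a.npy")
u=346
for n,i in (("a",a),("e",b)): print(n,u,np.c_[np.arange(140,205),i[140:205,u-2:u+3].mean((1,2))].astype(int).tolist())
cv2.imwrite("pics/e.png",np.hstack([cv2.resize(i[120:220,300:390,::-1],(400,444),interpolation=cv2.INTER_CUBIC) for i in (a,b)]))
E
```

```text
[ 0.608  -0.1931  0.0835] [0.1199 0.1135 0.5466]
a 346 [[140, 27], [141, 20], [142, 15], [143, 13], [144, 12], [145, 10], [146, 11], [147, 11], [148, 13], [149, 11], [150, 14], [151, 23], [152, 40], [153, 60], [154, 71], [155, 73], [156, 70], [157, 64], [158, 59], [159, 58], [160, 57], [161, 58], [162, 56], [163, 53], [164, 53], [165, 55], [166, 56], [167, 52], [168, 49], [169, 44], [170, 43], [171, 45], [172, 46], [173, 41], [174, 37], [175, 62], [176, 101], [177, 129], [178, 142], [179, 144], [180, 143], [181, 145], [182, 145], [183, 146], [184, 146], [185, 145], [186, 143], [187, 137], [188, 126], [189, 114], [190, 107], [191, 99], [192, 78], [193, 51], [194, 28], [195, 22], [196, 35], [197, 67], [198, 99], [199, 117], [200, 124], [201, 128], [202, 129], [203, 124], [204, 119]]
e 346 [[140, 35], [141, 27], [142, 21], [143, 18], [144, 14], [145, 14], [146, 16], [147, 14], [148, 13], [149, 19], [150, 27], [151, 42], [152, 54], [153, 63], [154, 68], [155, 72], [156, 71], [157, 64], [158, 60], [159, 58], [160, 59], [161, 57], [162, 55], [163, 53], [164, 53], [165, 54], [166, 52], [167, 48], [168, 47], [169, 45], [170, 44], [171, 34], [172, 23], [173, 17], [174, 18], [175, 19], [176, 28], [177, 59], [178, 92], [179, 108], [180, 111], [181, 113], [182, 117], [183, 116], [184, 113], [185, 113], [186, 117], [187, 120], [188, 123], [189, 127], [190, 132], [191, 137], [192, 133], [193, 121], [194, 109], [195, 104], [196, 109], [197, 113], [198, 115], [199, 103], [200, 82], [201, 63], [202, 57], [203, 57], [204, 57]]
```

```bash
python3 - <<'E'
from h import *
d=get_calibration("side")
print(proj(d,np.array([.61,-.048,.25])),proj(d,np.array([.634,-.048,.26])))
for f in "ade":
    i=np.load(f"side_{f}.npy").mean(2).astype(int);print(f);print(i[140:158,336:356])
E
```

```text
[347.8849 153.066 ] [339.6936 148.7511]
a
[[115 110 104  94  85  69  51  41  39  31  28  19  18  19  16  15  17  14
   24  37]
 [107  96  85  70  56  46  29  29  24  18  22  19  15  18  10  15  12   9
   13  36]
 [ 88  72  58  45  34  26  20  16  11  17  16  15  15  12  10  11   9  13
   16  31]
 [ 60  47  35  32  22  16  16  15  12  15  14   9  14  16  10   9  14  13
   11  27]
 [ 41  33  29  21  21  17  12  12  10  13  12  10  14  13   8   9  15  17
   17  25]
 [ 32  26  18  10  17  17  14   9  14   5   9   8  14  12  14  10  11   9
   11  25]
 [ 25  20  19  17  22  15  11  15  13  11  14   9   9  10   9   5  12  13
   22  30]
 [ 21  21  27  40  37  23  14   8  12  13  13   9  11  12  11  11  14  13
   19  35]
 [ 18  23  44  60  57  34  20  12  14  10  14  15  13   8  11  11  15  11
   21  38]
 [ 15  24  48  72  69  42  20  11   9  13  12  10  10  19  12  16  14  15
   24  43]
 [ 16  22  48  73  72  49  18  16  17  15  12  14  14  11  18   5  17  12
   22  50]
 [ 29  28  49  72  71  49  24  18  24  22  21  25  22  20  18  15  15  14
   26  54]
 [ 50  50  56  72  70  55  44  40  37 
[... 2838 characters left out ...]
  43  50
   57  65]
 [ 18  24  46  71  74  47  17  12  15  14  24  38  43  35  28  29  26  30
   37  37]
 [ 31  30  49  72  73  48  23  17  20  25  42  60  64  51  36  24  19  23
   21  28]
 [ 53  49  60  75  72  56  38  40  35  40  50  71  74  63  38  27  27  19
   17  21]
 [ 70  69  70  77  76  72  68  64  57  50  60  73  75  61  43  34  28  21
   18  18]
 [ 76  79  78  77  77  79  78  78  73  64  63  71  71  64  54  49  40  30
   21  17]
 [ 71  72  74  74  74  77  78  78  77  74  70  70  72  70  66  57  43  30
   26  20]
 [ 64  62  61  68  67  70  70  72  71  70  71  72  71  72  69  59  50  32
   26  19]
 [ 60  58  61  59  58  61  64  60  63  63  65  63  64  65  60  57  45  34
   23  13]]
```

The pin top is at row 147. The stem top went from row 151.8 to about 150, so the foot is up about 6 mm. I need about 6 mm more, so I'm doing a part swing.

{"op": "apply_moves", "data": {
  "moves": [
    [[0,1.2,0,0,0,0,0.3],[0,2.4,0,0,0,0,0.3],[0.15,3.3,0,0,0,0,0.3],[0.3,4.1,0,0,0,0,0.3],[0.4,4.6,0,0,0,0,0.3],[0.4,4.6,0,0,0,0,0.3]]
  ]
}}

```text
time_s: 16.8
eef_pos: [0.6554, -0.1896, 0.0837]
eef_rot: [0.001, 0.709, 0.705, -0.0]
wrist_force: [-5.0, -2.4, 2.5]
opening: 0.298
```

```bash
cat > m.py <<'E'
from h import *
o=get_obs();print(o['eef_pos'],o['wrist_force'])
i=camera("side").mean(2);print(i[143:158,338:350].astype(int));print(i[165:185,344:349].mean(1).astype(int))
E
python3 m.py
```

```text
[ 0.6554 -0.1896  0.0837] [-4.9807 -2.4135  2.455 ]
[[47 46 48 46 44 43 44 46 43 46 42 44]
 [65 62 64 61 58 58 58 57 58 60 60 57]
 [78 79 82 82 80 80 82 84 83 81 82 79]
 [82 86 89 90 93 93 95 98 96 95 96 93]
 [73 82 87 86 91 91 93 95 96 94 93 92]
 [65 78 81 72 69 74 73 74 77 78 80 75]
 [57 78 77 58 46 45 44 48 59 70 71 61]
 [56 76 74 51 32 24 26 39 57 72 76 59]
 [58 75 71 51 29 26 26 40 60 75 78 62]
 [67 76 73 57 45 44 36 46 62 74 77 61]
 [76 80 76 70 66 64 56 55 63 73 73 60]
 [79 80 80 79 79 77 72 65 66 71 71 66]
 [72 74 74 78 79 78 76 72 71 73 73 70]
 [62 64 67 68 70 72 72 71 68 70 74 72]
 [60 61 61 58 63 62 62 64 64 64 64 64]]
[ 46  43  41  37  31  24  15  17  18  22  48  77  97 106 113 120 122 118
 116 114]
```

{"op": "apply_moves", "data": {
  "moves": [
    [[0,0,0,0,0,0,0.4],[0,0,0,0,0,0,0.4],[0,0,-4,0,0,0,0.4],[0,0,-8,0,0,0,0.4],[0,0,-12,0,0,0,0.4],[-1,-5,-13,0,0,0,0.4],[-2,-10,-13,0,0,0,0.4],[-3,-14,-13,0,0,0,0.4]]
  ]
}}

```text
time_s: 17.65
eef_pos: [0.5134, -0.218, 0.2143]
eef_rot: [0.002, 0.709, 0.705, 0.001]
wrist_force: [-1.2, 0.3, -0.6]
opening: 0.4
```

{"op": "apply_moves", "data": {
  "moves": [
    [[-2,-10,0,0,0,0,0.4],[-2,-10,0,0,0,0,0.4],[-2,-10,0,0,0,0,0.4],[-2,-10,0,0,0,0,0.4]]
  ]
}}

```text
time_s: 18.05
eef_pos: [0.4141, -0.2381, 0.2139]
eef_rot: [0.002, 0.71, 0.704, 0.001]
wrist_force: [0.5, -0.5, 0.9]
opening: 0.399
```

```bash
python3 m.py; python3 - <<'E'
from h import *
i=camera("side")[130:215,305:385,::-1];j=camera("scene")[170:300,310:450,::-1]
cv2.imwrite("pics/f.png",np.hstack([cv2.resize(i,(400,425),interpolation=cv2.INTER_CUBIC),cv2.resize(j,(400,425),interpolation=cv2.INTER_CUBIC)]))
E
```

```text
[ 0.4141 -0.2381  0.2139] [ 0.4566 -0.4847  0.9184]
[[34 29 22 17 17 17 19 15 17  7  8 11]
 [26 22 20 12 10 16 11  4 13  9 15 13]
 [18 22 13 14 15 17 11 13 13  7  9  6]
 [18 23 19 14 10 12  8  5  9 11  9 13]
 [29 38 35 23  7  8  7 11 11 12 14 13]
 [43 61 56 36 14  9 11 12 19 27 30 18]
 [48 71 70 43 19  8 12 14 29 46 50 38]
 [47 70 72 50 23 18 17 22 38 61 68 50]
 [49 71 71 46 22 21 26 26 45 68 72 57]
 [56 72 71 55 43 39 35 37 54 70 76 58]
 [72 77 76 70 67 63 55 52 58 71 74 58]
 [77 78 76 78 77 78 71 63 64 70 70 62]
 [72 74 75 76 78 78 75 72 71 70 71 72]
 [64 63 66 65 69 70 70 69 68 71 71 72]
 [57 59 61 59 61 63 65 62 63 61 66 64]]
[ 44  41  39  35  30  23  18  19  20  31  64 104 128 136 135 133 130 125
 121 120]
```

View pics/f.png

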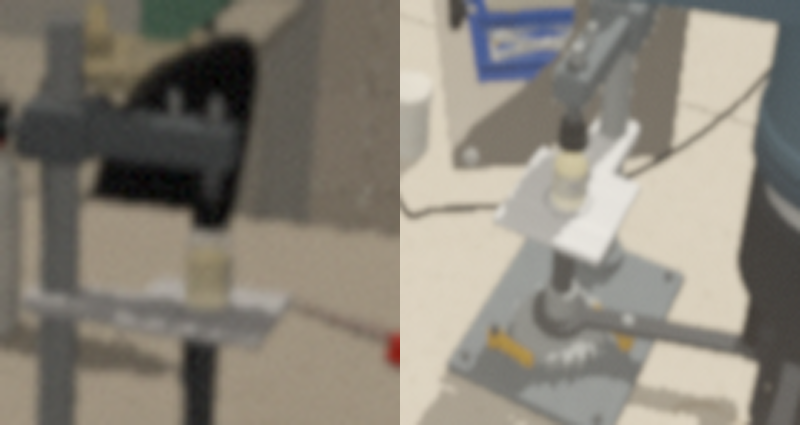

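The last picture shows the vial upright under the foot. The stem top is at row 148.65, with the level mark at about 148, which puts the foot about 10 mm up. The arm is clear, so I'm handing in.

```bash
python3 -c "
from bench import *
print(hand_in())"
```

```text
the job is handed in; nothing more can be done
None
```

I stood the vial upright in the platform's ring and let it go. I then swung the lever through three full strokes and one part stroke, backed the arm clear and handed in at about 18 s. `hand_in()` reported no verdict.

**Foot height:** in the side view the stem top rose about 3.2 pixels, which puts the foot about 10 mm up (target 12, allowed 6 to 18). The side camera gives only about 0.33 px/mm, so this is good to roughly 1–2 mm.

**Vial and platform:**
- **Placement:** after release, the wrist view put the vial about 1–2 mm from the ring's centre. The last picture shows it upright under the foot.
- **Platform climb:** tracking the vial's cap gives about 65 mm of climb, which agrees with the lever swing.

**Bystanders:** I never reached towards the flask, the dropper bottle or the sample pot. I did not measure their positions again at the end.

**Checks that disagreed:**
- **Grasp height:** the hand ended about 1 cm higher on the vial than planned, with about 9 N on the wrist. I did not find out what caused it, and placed the vial using the measured height.
- **Foot rest height:** my camera estimates came out 1–2 mm above the stated maximum. I therefore relied on the stem against the gauge pin for the final height.

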